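# Take the brush can off its safety hook

## Robot

A 7-joint arm with a two-finger parallel gripper is mounted at the origin on a cart in front of the work surface, level with it; the furniture and walls round the work are solid. World frame = base frame: x ahead of the robot, y to its left, z up, the work surface at z = 0. Lengths are in mm, angles in degrees, forces in N, time in s.
With the tool pointing down it reaches from about 425 to 875 mm from the base axis. Payload 9.9 kg.
Tool frame: the origin (TCP) lies midway between the tips of the shut fingers; the grasp point (between the pads) lies 19 mm behind it; z points along the fingers, y is the direction in which the jaws open and shut (so a half turn about z gives the same grasp; the last joint's range is limited). The gripper opens to 85 mm and grips with 20 to 120 N. Pads are 22 mm wide; open, the fingers measure 114 mm over their backs; the gripper's body (76 mm by 85 mm) begins 54 mm behind the grasp point. The pads swing forward as they close: fully open they stand 13 mm farther back than shut.
Start: joints at [72.376, 32.985, 1.427, 82.34, -0.859, 64.687, -3.237], TCP at [149.811, -658.168, 231.289] pointing down, gripper open.
Joint ranges: [-157.87, 157.87], [-19.46, 123.44], [-87.15, 90], [11.01, 140.99], [-62.26, 242.26], [9.8, 113.94], [-161.44, 161.44]. Speed limits (degrees/s): [127.2, 127.2, 172.46, 172.46, 180, 180, 180].

## Interface

Orientations are given as [roll, pitch, yaw] about the fixed x, y, z axes, in that order (R = Rz(yaw) Ry(pitch) Rx(roll)).
In Python, from cell import env, imaging, order gives the robot as it stands.
- The arm moves only by the tool drive_tool, never from a script. Its argument "increments" is one flat list of numbers, 4 for each row, row after row: the shift along the tool's x, y, z normalised to -1 to 1, where 1 is 200 mm, then the turn about the tool's z normalised to -1 to 1, where 1 is 0.5 rad. A call has 1 to 12 rows; each row is the pose to reach, as a shift and turn from the pose commanded when the call began, along the tool's axes at that moment; what a row does not reach only later rows make up. A row lasts 1/10 s, in which the tool goes at most 50 mm and 8.59 degrees, less where a joint would pass 70% of its speed; a pose out of reach is approached as far as the arm can. A call with a number of a shift or a turn outside -1 to 1 is refused whole. A call with a gripper value outside its range is refused whole. "jaw" is the finger opening in mm, from 0 to 85.4, set as the call begins (left out, the last holds). The fingers move at their own pace and stop on an object; the grip force is fixed at half the most. Time passes only in rows, so rows that repeat a pose let the fingers close. It gives the time, the measured TCP pose, the force and the opening at its end, in the units of the state.
- env.read_state(): the state, without advancing time (a new reading comes with each control period).
- imaging.read_camera(name): name is "scene" or "side" or "wrist"; returns the picture (480x640x3 uint8, red, green, blue); there is no depth.
- imaging.calibration(name): a dict with "intrinsics" (3x3 intrinsics, pixels), "extrinsics" (4x4, takes a point from camera to world coordinates). Camera axes: x right, y down, z forward; pixel columns grow to the right and rows downward; lengths in mm; the calibration is good to about 2 mm. A picture is of the moment at which its call begins: read the wrist's pose just before it. calibration takes no time and is no camera call; for the wrist camera it gives the pose at the moment of the call.
- order.job_done(): hands the job in, once; it reports no verdict.
The state is a dict: "t": time; "q": joint angles; "joint_velocities": joint speeds; "tau": joint torques, N m; "ee_pos": TCP position; "orientation": TCP orientation; "wrist_force": force on the tool from outside, world axes, zero at the start; "wrist_torque": the same for the moment, N m; "grip_width": opening from 0.0 (shut) to 1.0 (fully open).
Only numpy, scipy, OpenCV 4.12 (cv2) and the standard library are available. Lean on these libraries where they do the work, as an engineer would, in place of code of your own. Each camera call takes 0.05 s, during which the arm holds its last target. There are 200 camera calls.

## Task

The blue brush can hangs by the bar under its wooden handle in a safety hook. Push the can slowly back, feeling the pressure, until its bar has pressed the red sprung keeper fully open and just meets the stop behind it; lift it up and out of the hook without forcing anything, and set it gently down upright with all of its base on the round cork mat. Leave the cup, the jar and the tile where they are.

Things in the scene. Friction and masses are not known exactly. Their poses are not given: they have to be found in the camera images.
- stand: Grey desk stand with a steel safety hook, fixed. Foot 110 x 110 x 12 mm, centred 95 mm behind the origin, which lies on the table below the centre of the hung can's bar. x is level and points BACK along the hook arm, from hook tip to post; z up. Tip, nib, keeper and shoulder are one unit, clamped on the arm anywhere up to 10 mm forward or back of nominal; where is not measured and must be felt.
- hook_floor (a point): On the stand, 155 mm above its origin: hook floor (arm 22 mm wide, 8 mm thick) on which the can's bar rests at the start. Same axes as the stand. To come off, the bar must be lifted straight up at the shoulder, 18 mm or more to pass the nib's top, then drawn forward (-x) over the tip by 60 mm or more until the handle loop is clear. Over 26 N between can and hook is forcing it.
- hook_tip (a point): Nominal inner wall of the hook's upright front tip at floor height, 15.5 mm in front of hook_floor (true place up to 10 mm off). The tip is 8 mm thick; its nib reaches 26 mm back from this wall over the bar, underside 12 mm and top 18 mm above the floor. The nib keeps the bar from lifting until the bar is pushed back to within 2 mm of the shoulder.
- hook_shoulder (a point): Nominal front of the yellow housing at floor height, 22.5 mm behind hook_floor, 38 mm behind hook_tip (true place up to 10 mm off): rigid, 22 mm high. The red keeper stands out 7 mm before it and springs back by itself. Pushing the bar back: 0.5 to 21 mm of free play, then keeper 4 N, rising to 9 N when flush, then the rigid stop. About 14 N means the bar is against it.
- can: Blue metal brush can, 0.2 to 0.4 kg, 64 mm diameter, 62 mm high; origin at the centre of its underside, z up. Side straps rise to a square steel bar (10 x 10 x 70 mm, along y, centre 115 mm up); on two stems (y = +-18.5 mm, the nib stands between them) a wooden handle 14 mm thick (x), 44 mm wide (y), 140 to 200 mm up. Hangs with axes parallel to the stand's, underside 45 mm above the table.
- can_grip (a point): Point in the wooden handle to grip, on the can's axis, 175 mm above its origin.
- can_bar (a point): Centre of the can's square bar, 115 mm above its origin.
- mat: Round cork mat, 110 mm diameter, 6 mm thick, fixed; origin at the centre of its underside on the table.
- black_jar: Small paint jar with a black lid, 49 mm diameter, 56 mm high, loose bystander; origin at the centre of its underside.
- bisque_cup: Unglazed cream cup, 67 mm diameter, 64 mm high, loose bystander; origin at the centre of its underside.
- tile: Pale green test tile 68 x 45 x 10 mm lying flat, loose bystander; origin at the centre of its underside.
Things that resemble listed ones, but are neither listed nor needed, are in the scene too. There is more than one size of the mat; the one meant has the size given above.

How it is judged (in metres and radians):
On the way, in this order (a step that is already met when the one before it is completed fails the run):
1. the bar is lifted above the nib (z of can_bar in the frame of hook_floor above 0.023 m), for 0.1 s.
2. the can is off the hook (horizontal distance between can_bar and hook_floor above 0.045 m), for 0.1 s.
At the end, for the whole second after the job is handed in: The can stands upright (within 0.08 rad), still, on the cork mat with its whole base on it (centres within 23 mm) (horizontal distance between can and mat below 0.023 m and z of can in the frame of mat between 0.003 and 0.009 m and angle between can's own z axis and vertical below 0.08 rad and linear speed of can below 0.02 m/s); the robot touches nothing.
It fails at once if can and hook pressed together with more than 26 N (contact force between can and stand above 26 N).
It fails at once if the robot presses on the stand, its hook or its keeper with more than 26 N (contact force between any of the fingers, the arm and stand above 26 N).
It fails at once if the can is set down hard or dropped (more than 80 N on the mat) (contact force between can and mat above 80 N).
It fails at once if the jar, the cup or the tile is moved more than 20 mm (distance of any of black_jar, bisque_cup, tile from where it was at the start of the episode above 0.02 m).
It also fails if it takes over 72 s, if anything falls off the work surface, if the arm or the gripper's body presses on something with over 40 N, if the wrist force passes 120 N, or if a joint passes its speed limit or range.

## Working session

There is one attempt and no reset: what is moved stays moved. The work goes in short steps, Python scripts to look and compute and a tool call to move; the robot and the scene stay as the last step left them, time stands still between calls to the robot, and variables do not carry over. Pictures are saved under pics/ and viewed, about 8 in all and at most 12, crops included, and the job is handed in when it is done.

Besides the shell and the picture viewer there is one more tool, called by a JSON object that holds its "fn" and its "kwargs". drive_tool: Moves the arm, as the interface text tells. Its arguments: {"type":"object","properties":{"increments":{"type":"array"},"jaw":{"type":"number"}},"required":["increments"]}

```bash
mkdir -p pics; ls
python3 - <<'E'
from cell import env,imaging
import cv2,numpy as np
s=env.read_state();print({k:np.round(v,3) for k,v in s.items()})
ims=[]
for n in ["scene","side"]:
    c=imaging.calibration(n);print(n,np.round(c["intrinsics"],1).tolist(),np.round(c["extrinsics"],3).tolist())
    im=imaging.read_camera(n)[:,:,::-1];cv2.imwrite(f"pics/{n}0.png",im)
E
```

```text
pics
{'t': np.float64(0.0), 'q': array([72.375, 33.033,  1.422, 82.388, -0.858, 64.688, -3.236]), 'joint_velocities': array([-0.005, -0.012,  0.004, -0.023, -0.063,  0.015, -0.004]), 'tau': array([ 0.0000e+00, -7.6574e+01,  2.2510e+00, -2.8597e+01,  1.5000e-02,
        1.3000e-02, -0.0000e+00]), 'ee_pos': array([ 149.721, -657.696,  230.433]), 'orientation': array([-1.79902e+02,  5.00000e-03,  1.28290e+01]), 'wrist_force': array([-0.515, -0.856,  0.335]), 'wrist_torque': array([0.003, 0.011, 0.018]), 'grip_width': np.float64(0.998)}
scene [[556.8, 0.0, 318.9], [0.0, 556.8, 239.0], [0.0, 0.0, 1.0]] [[-0.751, -0.521, 0.406, -113.213], [-0.661, 0.59, -0.464, 623.188], [0.002, -0.616, -0.788, 1332.606], [0.0, 0.0, 0.0, 1.0]]
side [[565.4, 0.0, 324.9], [0.0, 565.4, 242.4], [0.0, 0.0, 1.0]] [[-0.996, -0.037, 0.081, 386.64], [-0.087, 0.61, -0.787, 1058.55], [-0.02, -0.791, -0.611, 1040.768], [0.0, 0.0, 0.0, 1.0]]
```

View pics/scene0.png

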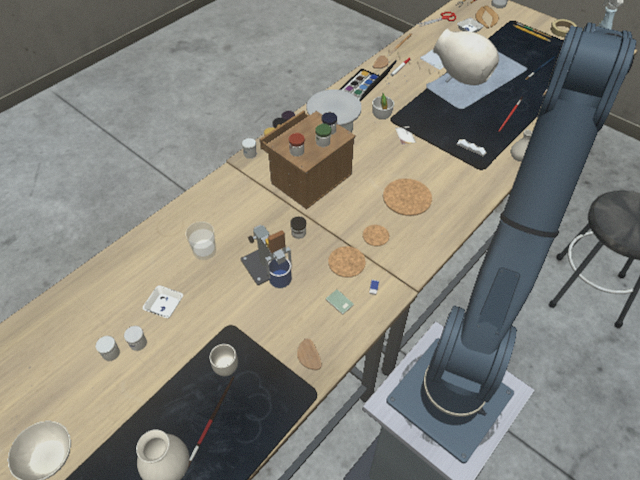

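View pics/side0.png

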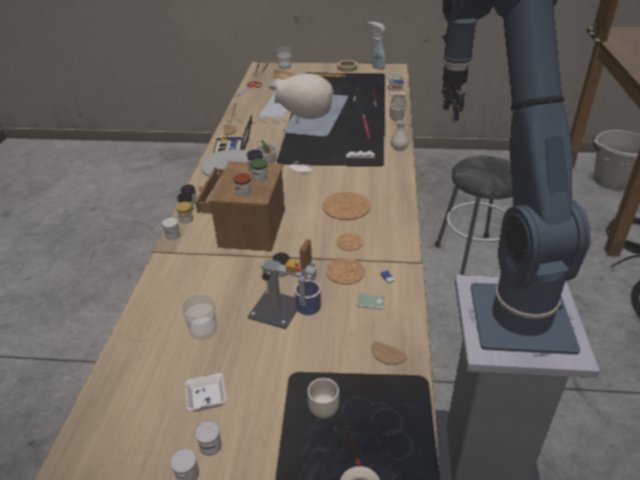

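The pictures show the stand at scene (262,258) with the can at (280,270), and cork mats at scene (347,261), (376,235) and (408,196). The tile is at (340,301), the jar at (298,227) and a cup at (223,359). Next I measure the mat sizes and take an enlarged crop of the stand area.

```bash
cat > h.py <<'E'
from cell import env,imaging,order
import cv2,numpy as np
def cal(n):
    c=imaging.calibration(n);return np.array(c["intrinsics"]),np.array(c["extrinsics"])
def ray(n,uv,C=None):
    K,T=C or cal(n);uv=np.atleast_2d(np.float64(uv))
    d=np.c_[uv,np.ones(len(uv))]@np.linalg.inv(K).T@T[:3,:3].T
    return T[:3,3],d/np.linalg.norm(d,axis=1)[:,None]
def plane(n,uv,z,C=None):
    o,d=ray(n,uv,C);return o+d*((z-o[2])/d[:,2])[:,None]
def proj(n,p,C=None):
    K,T=C or cal(n);q=(np.atleast_2d(p)-T[:3,3])@T[:3,:3]@K.T;return q[:,:2]/q[:,2:]
def tri(obs):
    A=np.zeros((3,3));b=np.zeros(3)
    for n,uv in obs:
        o,d=ray(n,uv);P=np.eye(3)-np.outer(d[0],d[0]);A+=P;b+=P@o
    return np.linalg.solve(A,b)
E
python3 - <<'E'
from h import *
for n in["scene","side"]:
    im=cv2.imread(f"pics/{n}0.png");hsv=cv2.cvtColor(im,cv2.COLOR_BGR2HSV)
    m=cv2.inRange(hsv,(5,110,110),(16,255,255))
    m=cv2.morphologyEx(m,cv2.MORPH_CLOSE,np.ones((5,5)))
    for c in cv2.findContours(m,0,1)[0]:
        if cv2.contourArea(c)<200: continue
        p=plane(n,c[:,0],6)[:,:2].astype(np.float32)
        e=cv2.fitEllipse(p); print(n,cv2.boundingRect(c),np.round(e[0],1),np.round(e[1],1))
a=cv2.imread("pics/scene0.png")[190:320,200:390];b=cv2.imread("pics/side0.png")[225:340,235:405]
a=cv2.resize(a,(790,540),interpolation=2);b=cv2.resize(b,None,fx=4.7,fy=4.7,interpolation=2)[:580]
cv2.imwrite("pics/a1.png",a);cv2.imwrite("pics/b1.png",b);print(a.shape,b.shape)
E
```

```text
(540, 790, 3) (540, 799, 3)
```

View pics/a1.png

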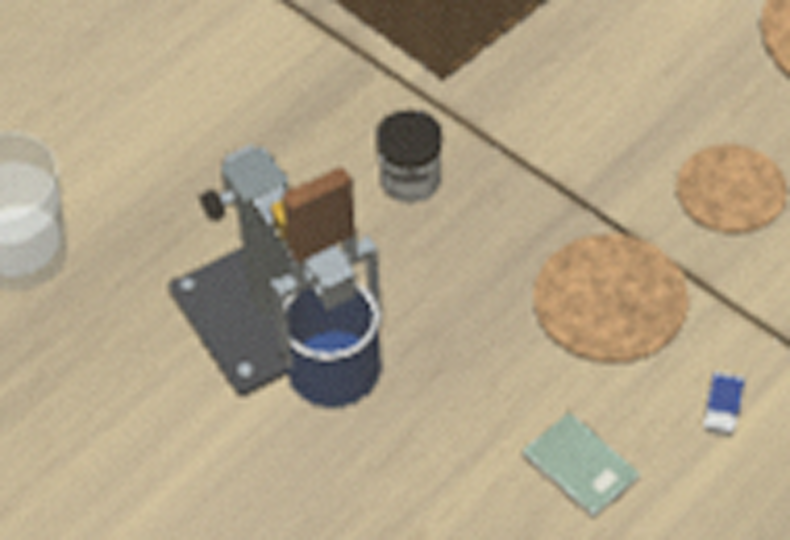

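View pics/b1.png

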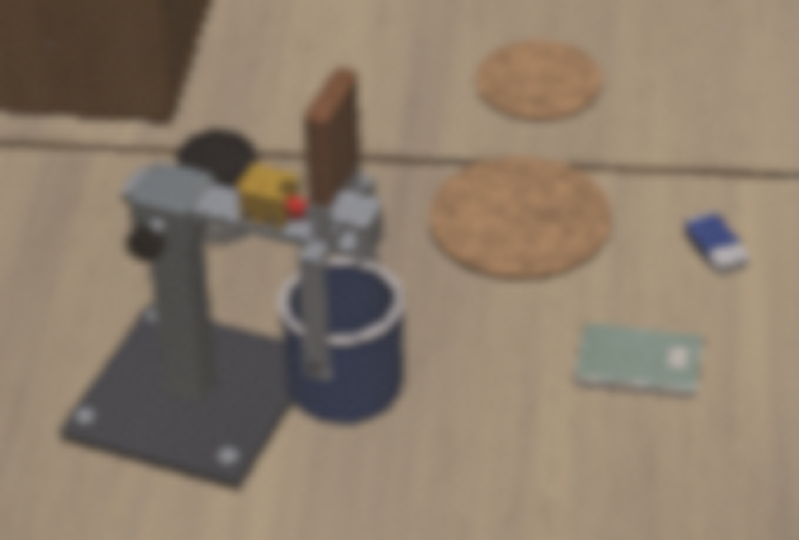

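Run:
```python
from h import *
for n,seeds in[("scene",[(347,261),(376,235),(408,196)]),("side",[(346,271),(349,242),(346,206)])]:
    im=cv2.imread(f"pics/{n}0.png");lab=cv2.cvtColor(im,cv2.COLOR_BGR2LAB).astype(int)
    for s in seeds:
        ref=np.median(lab[s[1]-3:s[1]+4,s[0]-3:s[0]+4].reshape(-1,3),0);out=lab[s[1]-3:s[1]+4,s[0]+38:s[0]+42].reshape(-1,3).mean(0)
        m=(lab[:,:,1]>139).astype(np.uint8)
        m=cv2.morphologyEx(m,cv2.MORPH_OPEN,np.ones((3,3)))
        k,l=cv2.connectedComponents(m);c=max(cv2.findContours((l==l[s[1],s[0]]).astype(np.uint8),0,1)[0],key=len)
        p=plane(n,c[:,0],6)[:,:2].astype(np.float32);e=cv2.fitEllipse(p)
        print(n,s,ref,out,cv2.boundingRect(c),np.round(e[0],1),np.round(e[1],1))
A=lambda p:(np.array(p)-1.6)/[790/190,540/130]+[200,190]
B=lambda p:(np.array(p)-1.85)/4.7+[235,225]
fs=plane("scene",[A(p) for p in[(170,285),(242,392)]],12);fb=plane("side",[B(p) for p in[(62,435),(240,487),(148,310)]],12)
print("foot scene",fs.round(1).tolist());print("foot side",fb.round(1).tolist())
hs=plane("scene",[A(p) for p in[(287,190),(345,170),(353,180),(291,200)]],245);hb=plane("side",[B(p) for p in[(307,113),(342,70),(357,73),(324,120)]],245)
print("handle",hs.round(1).tolist(),hs.mean(0).round(1));print(hb.round(1).tolist(),hb.mean(0).round(1))
print("tile",plane("scene",A((580,463)),10),"jar",plane("scene",A((408,138)),56),plane("side",B((218,155)),56))
print("handle top near centre tri",tri([("scene",A((319,185))),("side",B((332,95)))]))
```

```text
scene (347, 261) [161. 136. 153.] [190.85714286 128.53571429 146.78571429] (0, 0, 640, 480) [ 869.  -506.1] [2366.8 2825.5]
scene (376, 235) [165. 136. 154.] [186.         128.5        145.35714286] (0, 0, 640, 480) [ 869.  -506.1] [2366.8 2825.5]
scene (408, 196) [161. 136. 154.] [183.53571429 128.67857143 144.5       ] (0, 0, 640, 480) [ 869.  -506.1] [2366.8 2825.5]
side (346, 271) [135. 137. 149.] [116.78571429 134.03571429 117.64285714] (0, 0, 640, 480) [  724.7 -1448.2] [3720.8 4202.9]
side (349, 242) [138. 137. 150.] [154.60714286 131.14285714 142.        ] (0, 0, 640, 480) [  724.7 -1448.2] [3720.8 4202.9]
side (346, 206) [134. 137. 149.] [151.75       131.         141.32142857] (0, 0, 640, 480) [  724.7 -1448.2] [3720.8 4202.9]
foot scene [[691.6, 51.6, 12.0], [589.4, 81.7, 12.0]]
foot side [[692.4, 56.3, 12.0], [590.3, 88.0, 12.0], [662.6, -45.9, 12.0]]
handle [[548.2, 57.2, 245.0], [532.8, 23.1, 245.0], [523.8, 25.5, 245.0], [541.0, 61.1, 245.0]] [536.4  41.7 245. ]
[[546.8, 60.2, 245.0], [533.7, 25.1, 245.0], [526.1, 27.0, 245.0], [538.0, 65.1, 245.0]] [536.2  44.3 245. ]
tile [[381.23871906 -28.3231708   10.        ]] jar [[ 631.55151341 -132.41752121   56.        ]] [[ 632.3169641 -134.2060132   56.       ]]
handle top near centre tri [537.49848849  40.6875069  242.00306357]
```

```bash
cat >> h.py <<'E'
def inc(target,yaw=None,s=None):
    s=s or env.read_state()
    from scipy.spatial.transform import Rotation as R
    r=R.from_euler("xyz",s["orientation"],degrees=True)
    d=r.inv().apply(np.array(target)-s["ee_pos"])/200
    t=0
    if yaw is not None:
        dy=(yaw-s["orientation"][2]+180)%360-180; t=-np.radians(dy)/.5
    print("t",round(s["t"],2),"pos",s["ee_pos"].round(1),"rpy",s["orientation"].round(2),"-> inc",d.round(4),round(t,3))
E
python3 - <<'E'
from h import *
for n,seeds,th in[("scene",[(347,261),(376,235),(408,196)],133),("side",[(346,271),(349,242),(346,206)],134.5)]:
    im=cv2.GaussianBlur(cv2.imread(f"pics/{n}0.png"),(5,5),0);lab=cv2.cvtColor(im,cv2.COLOR_BGR2LAB)
    for s in seeds:
        m=((lab[:,:,1]>th)).astype(np.uint8)
        m=cv2.morphologyEx(m,cv2.MORPH_OPEN,np.ones((3,3)))
        k,l=cv2.connectedComponents(m);c=max(cv2.findContours((l==l[s[1],s[0]]).astype(np.uint8),0,1)[0],key=len)
        p=plane(n,c[:,0],6)[:,:2].astype(np.float32);e=cv2.fitEllipse(p)
        print(n,s,l[s[1],s[0]],cv2.boundingRect(c),np.round(e[0],1),np.round(e[1],1))
inc([350,-600,380],35)
E
```

```text
scene (347, 261) 17 (329, 247, 36, 29) [ 455.3 -150.3] [103.4 103.7]
scene (376, 235) 15 (364, 225, 25, 20) [ 451.2 -284.5] [73.5 75.1]
scene (408, 196) 14 (384, 179, 47, 36) [ 473.  -477.5] [149.6 151.5]
side (346, 271) 12 (327, 258, 37, 26) [ 456.  -149.8] [103.5 106. ]
side (349, 242) 10 (337, 234, 26, 16) [ 451.4 -284.2] [75.5 75.8]
side (346, 206) 8 (323, 192, 47, 27) [ 472.3 -479.4] [150.8 152.6]
t 0.1 pos [ 149.7 -657.8  230.5] rpy [-1.7991e+02  1.0000e-02  1.2830e+01] -> inc [ 1.0406 -0.0605 -0.7474] -0.774
```

Candidates for the mat are at scene (347,261) about 105 mm across, (376,235) about 75 mm, and (408,196) about 151 mm. The first fits the 110 mm given, and the enlarged crop shows it as a cork disc. I'm starting the approach, up and around.

{"fn": "drive_tool", "kwargs": {"increments": [0.2,0,-0.2,-0.2,0.4,0,-0.4,-0.4,0.6,0,-0.6,-0.6,0.8,0,-0.75,-0.8,1,0,-0.75,-0.8,1,0,-0.75,-0.8], "jaw": 85}}

```text
t: 0.7
ee_pos: [352.6, -610.7, 382.3]
orientation: [179.9, -0.3, 36.2]
wrist_force: [0.3, -0.8, -0.8]
grip_width: 0.994
```

Run:
```python
from h import *
print(env.read_state()["q"].round(1))
inc([480,-440,380],50)
```

```text
[58.8 32.1 -5.  60.8  2.4 87.   0.7]
t 0.7 pos [ 352.6 -610.7  382.3] rpy [179.86  -0.28  36.24] -> inc [ 1.0183 -0.3118  0.0158] -0.48
```

{"fn": "drive_tool", "kwargs": {"increments": [0.2,-0.06,0,-0.1,0.4,-0.12,0,-0.2,0.6,-0.2,0,-0.3,0.8,-0.25,0,-0.4,1,-0.3,0,-0.5,1,-0.3,0,-0.5]}}

```text
t: 1.3
ee_pos: [477.0, -441.8, 380.9]
orientation: [-179.9, -0.3, 50.7]
wrist_force: [-0.1, 0.5, -0.4]
grip_width: 0.996
```

Run:
```python
from h import *
print(env.read_state()["q"].round(1))
inc([530,-250,360],65)
```

```text
[ 44.6  26.5 -10.2  70.8   4.3  83.1  -4.3]
t 1.3 pos [ 477.  -441.8  380.9] rpy [-179.95   -0.26   50.7 ] -> inc [ 0.9097 -0.4023  0.1089] -0.499
```

{"fn": "drive_tool", "kwargs": {"increments": [0.2,-0.1,0,-0.1,0.4,-0.2,0,-0.2,0.6,-0.3,0,-0.3,0.8,-0.36,0.05,-0.4,0.9,-0.4,0.1,-0.5,0.9,-0.4,0.1,-0.5]}}

```text
t: 1.9
ee_pos: [526.8, -255.3, 359.6]
orientation: [-179.8, -0.1, 64.8]
wrist_force: [0.1, -0.1, 0.0]
grip_width: 0.994
```

Run:
```python
from h import *
print(env.read_state()["q"].round(1))
inc([536,-60,345],73.8)
```

```text
[ 32.   21.  -16.2  83.4   5.8  76.7  -9.7]
t 1.9 pos [ 526.8 -255.3  359.6] rpy [-1.7983e+02 -8.0000e-02  6.4800e+01] -> inc [ 0.9028 -0.3739  0.0754] -0.314
```

{"fn": "drive_tool", "kwargs": {"increments": [0.2,-0.08,0,-0.1,0.4,-0.16,0,-0.2,0.6,-0.24,0,-0.3,0.8,-0.32,0.05,-0.31,0.9,-0.37,0.07,-0.31,0.9,-0.37,0.07,-0.31]}}

```text
t: 2.5
ee_pos: [537.1, -62.3, 346.6]
orientation: [-179.9, -0.0, 73.5]
wrist_force: [0.3, -0.5, 0.4]
grip_width: 0.993
```

Run:
```python
from h import *
inc([536.5,43,300],73.8)
cv2.imwrite("pics/w1.png",imaging.read_camera("wrist")[:,:,::-1])
K,T=cal("wrist");print(K.round(1).tolist(),T.round(2).tolist())
print(proj("wrist",[[536.5,43,245],[626,18.4,12]]))
```

```text
t 2.5 pos [537.1 -62.3 346.6] rpy [-1.7991e+02 -3.0000e-02  7.3460e+01] -> inc [ 0.5038 -0.1522  0.2336] -0.012
[[347.9, 0.0, 320.7], [0.0, 347.9, 237.3], [0.0, 0.0, 1.0]] [[0.96, -0.27, -0.09, 561.24], [-0.29, -0.91, -0.31, 14.42], [-0.0, 0.33, -0.95, 490.01], [0.0, 0.0, 0.0, 1.0]]
[[271.61142196  84.12269536]
 [368.6013636   98.66206408]]
```

View pics/w1.png

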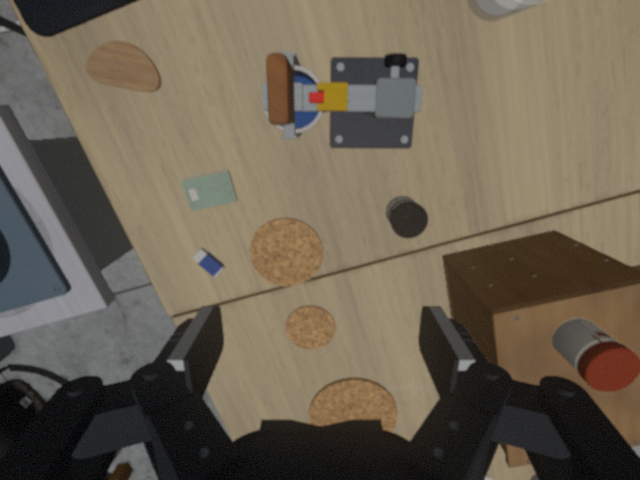

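The wrist picture shows the handle at (280,89), the keeper at (317,98), the shoulder at (333,97), the foot corners near (331,58), (418,57), (412,148) and (330,148), and the mat at (287,251). I'm refining these numerically.

Run:
```python
from h import *
im=cv2.imread("pics/w1.png");C=cal("wrist")
f=plane("wrist",[(331,58),(418,57),(412,148),(330,148)],12,C);print(f.round(1).tolist(),f.mean(0))
for a,b in((0,1),(3,2),(3,0),(2,1)):
    d=f[b]-f[a];print(np.degrees(np.arctan2(d[1],d[0])).round(1),np.linalg.norm(d).round(1))
hsv=cv2.cvtColor(im,cv2.COLOR_BGR2HSV)
print(hsv[90,262:300].tolist())
print(hsv[45:132:2,278].tolist())
cv2.imwrite("pics/w1c.png",cv2.resize(im[40:150,250:430],None,fx=4.4,fy=4.4,interpolation=2))
```

```text
[[593.0, 77.0, 12.0], [696.0, 47.2, 12.0], [666.5, -57.7, 12.0], [561.6, -26.2, 12.0]] [629.28367362  10.08068353  12.        ]
-16.1 107.2
-16.7 109.5
73.1 107.9
74.3 109.0
[[20, 28, 137], [30, 2, 133], [96, 9, 135], [113, 8, 132], [150, 2, 122], [11, 39, 111], [11, 103, 111], [13, 137, 112], [14, 141, 112], [13, 141, 116], [13, 142, 115], [14, 137, 115], [13, 144, 113], [13, 141, 114], [13, 136, 116], [13, 143, 114], [12, 138, 113], [13, 143, 114], [13, 135, 115], [13, 140, 115], [12, 139, 112], [13, 143, 112], [13, 143, 109], [13, 152, 104], [12, 150, 97], [11, 135, 85], [13, 116, 68], [15, 125, 57], [13, 139, 55], [15, 127, 56], [16, 121, 55], [12, 34, 76], [0, 5, 108], [90, 10, 131], [100, 11, 136], [108, 9, 138], [96, 9, 136], [103, 13, 138]]
[[17, 65, 146], [19, 62, 147], [18, 65, 146], [19, 58, 140], [15, 96, 112], [13, 141, 107], [14, 147, 111], [14, 146, 112], [13, 144, 117], [13, 139, 119], [14, 155, 117], [13, 145, 120], [13, 145, 120], [13, 141, 121], [14, 146, 119], [13, 141, 119], [14, 145, 118], [13, 140, 118], [14, 147, 113], [12, 143, 112], [13, 143, 112], [13, 143, 112], [14, 138, 116], [14, 153, 112], [12, 134, 114], [12, 145, 114], [13, 141, 116], [13, 144, 115], [14, 142, 115], [13, 142, 115], [14, 144, 113], [12, 136, 114], [14, 148, 110], [13, 139, 112], [13, 133, 111], [14, 145, 111], [14, 141, 112], [12, 130, 114], [13, 138, 105], [13, 114, 101], [11, 28, 128], [16, 19, 150], [19, 51, 144], [20, 66, 142]]
```

View pics/w1c.png

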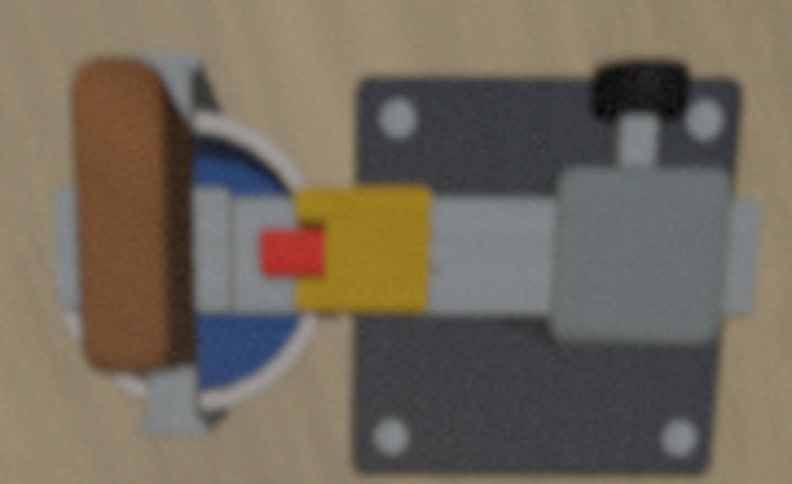

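Run:
```python
from h import *
# wrist pose has not changed since w1
C=cal("wrist");im=cv2.imread("pics/w1.png")
P=lambda u,v:((u-1.7)/4.4+250,(v-1.7)/4.4+40)
h=plane("wrist",[P(75,65),P(165,62),P(172,368),P(88,368)],245,C);print("handle",h.round(1).tolist(),h.mean(0).round(1))
b=plane("wrist",[P(172,55),P(178,433)],165,C);print("bar ends",b.round(1).tolist(),b.mean(0).round(1))
sh=plane("wrist",P(297,250),177,C)[0];nb=plane("wrist",P(231,250),173,C)[0];print("shoulder",sh.round(1),"nib back",nb.round(1))
ax=np.array([np.cos(np.radians(-16.3)),np.sin(np.radians(-16.3)),0])
print("ahead of handle centre: shoulder",(sh-h.mean(0))@ax,"nib",(nb-h.mean(0))@ax)
lab=cv2.cvtColor(cv2.GaussianBlur(im,(5,5),0),cv2.COLOR_BGR2LAB)
print(lab[251,275:300:8].tolist(),lab[251,335:345:4].tolist())
m=(lab[:,:,1]>135).astype(np.uint8);k,l=cv2.connectedComponents(cv2.morphologyEx(m,2,np.ones((3,3))))
c=max(cv2.findContours((l==l[251,287]).astype(np.uint8),0,1)[0],key=len)
e=cv2.fitEllipse(plane("wrist",c[:,0],6,C)[:,:2].astype(np.float32));print("mat",e)
print("jar",plane("wrist",(408,217),56,C))
inc([536.5,43,300],73.7)
```

```text
handle [[539.2, 60.2, 245.0], [551.7, 56.8, 245.0], [539.5, 17.0, 245.0], [527.2, 20.7, 245.0]] [539.4  38.7 245. ]
bar ends [[550.2, 71.4, 165.0], [529.5, 5.5, 165.0]] [539.9  38.4 165. ]
shoulder [562.9  31.1 177. ] nib back [550.8  34.9 173. ]
ahead of handle centre: shoulder 24.668779576111742 nib 11.942581863958214
[[123, 135, 151], [125, 135, 151], [128, 135, 152], [125, 135, 151]] [[133, 129, 141], [131, 129, 141], [139, 129, 142]]
mat ((465.43536376953125, -268.8704528808594), (925.2294921875, 1217.4195556640625), 74.05807495117188)
jar [[ 633.99635524 -134.79766074   56.        ]]
t 2.55 pos [537.2 -64.8 346.9] rpy [-1.7995e+02  4.0000e-02  7.3300e+01] -> inc [ 0.5155 -0.1581  0.2341] -0.014
```

{"fn": "drive_tool", "kwargs": {"increments": [0.15,-0.05,0.05,-0.01,0.3,-0.1,0.1,-0.01,0.45,-0.14,0.2,-0.01,0.51,-0.15,0.23,-0.01,0.51,-0.15,0.23,-0.01,0.51,-0.15,0.23,-0.01,0.51,-0.15,0.23,-0.01]}}

```text
t: 3.25
ee_pos: [538.6, 39.4, 301.9]
orientation: [179.9, 0.0, 73.4]
wrist_force: [-0.1, -0.4, -0.5]
grip_width: 0.996
```

Run:
```python
from h import *
C=cal("wrist");im=imaging.read_camera("wrist")[:,:,::-1];cv2.imwrite("pics/w2.png",im)
inc([538,42,230],73.7)
print(proj("wrist",[[538,42,245],[538+6,42+21,245],[538-6,42-21,245]],C).round(1).tolist())
```

```text
t 3.3 pos [538.5  39.7 301.9] rpy [1.7993e+02 2.0000e-02 7.3390e+01] -> inc [ 0.0104 -0.0063  0.3595] -0.011
[[318.2, 254.8], [317.7, 220.9], [318.7, 286.5]]
```

View pics/w2.png

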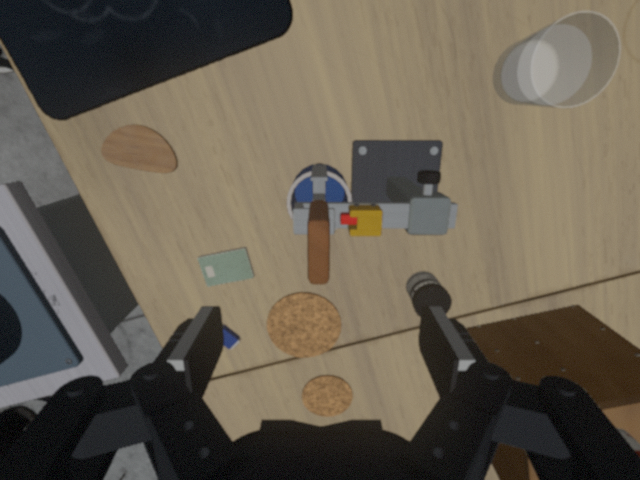

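The handle top is centred at about (318,252), within 2 mm of the estimate (538,42.5). Next I go down with the jaw part closed.

{"fn": "drive_tool", "kwargs": {"increments": [0.01,-0.005,0.1,-0.01,0.01,-0.005,0.2,-0.01,0.01,-0.005,0.3,-0.01,0.01,-0.005,0.4,-0.01,0.01,-0.005,0.47,-0.01,0.01,-0.005,0.5,-0.01,0.01,-0.005,0.5,-0.01,0.01,-0.005,0.5,-0.01], "jaw": 50}}

```text
t: 4.1
ee_pos: [538.1, 43.6, 202.1]
orientation: [179.9, -0.0, 73.8]
wrist_force: [-0.0, 0.0, 0.7]
grip_width: 0.584
```

{"fn": "drive_tool", "kwargs": {"increments": [0,0,0,0,0,0,0,0,0,0,0,0], "jaw": 25}}

```text
t: 4.4
ee_pos: [537.8, 44.0, 201.7]
orientation: [180.0, -0.0, 73.8]
wrist_force: [0.6, 0.3, 0.0]
grip_width: 0.297
```

Run:
```python
from h import *
inc([538,42.5,201],73.7)
s=env.read_state();print(s["wrist_force"],s["wrist_torque"],s["grip_width"]*85.4)
im=imaging.read_camera("wrist")[:,:,::-1]
j=imaging.read_camera("side")[:,:,::-1][210:330,240:380]
cv2.imwrite("pics/g1.png",np.hstack([cv2.resize(im[150:450,170:470],(400,400)),cv2.resize(j,(400,400),interpolation=2)]))
```

```text
t 4.4 pos [537.8  44.  201.7] rpy [ 1.7996e+02 -1.0000e-02  7.3840e+01] -> inc [-0.0068  0.0028  0.0037] 0.005
[0.60162021 0.2556395  0.00982919] [-0.02555101 -0.01285477 -0.0045844 ] 25.32254775217526
```

View pics/g1.png

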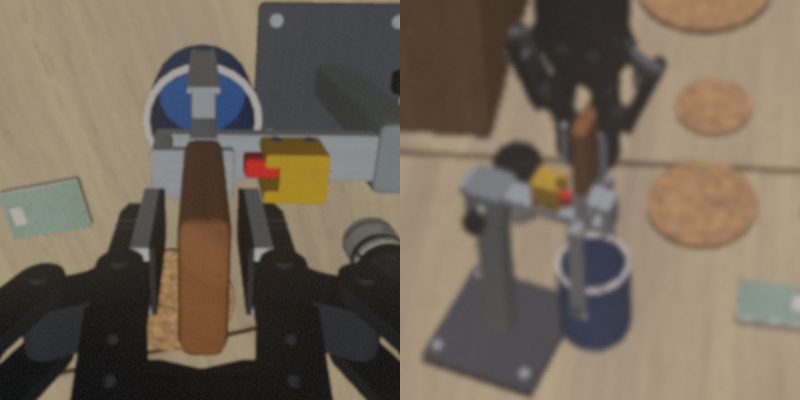

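The left half shows the handle centred between the pads. The right half shows the fingers astride the handle and clear of the hook. Closing the jaw.

{"fn": "drive_tool", "kwargs": {"increments": [0,0,0,0,0,0,0,0,0,0,0,0,0,0,0,0,0,0,0,0,0,0,0,0], "jaw": 5}}

```text
t: 5.1
ee_pos: [537.9, 44.0, 201.5]
orientation: [180.0, -0.0, 73.8]
wrist_force: [1.1, -0.2, 3.8]
grip_width: 0.152
```

Run:
```python
from h import *
s=env.read_state();print(s["ee_pos"],s["orientation"],s["wrist_force"],s["wrist_torque"],s["grip_width"]*85.4)
```

```text
[537.90406023  44.00115457 201.52992923] [ 1.79964609e+02 -1.73485505e-02  7.38418850e+01] [ 1.08082875 -0.21083306  3.80170083] [-0.0328345  -0.25026607 -0.04662695] 12.939188917742888
```

{"fn": "drive_tool", "kwargs": {"increments": [0,0,-0.003,0,0,0,-0.005,0,0,0,-0.005,0,0,0,-0.005,0]}}

```text
t: 5.5
ee_pos: [537.2, 43.8, 201.9]
orientation: [-179.9, 0.0, 73.8]
wrist_force: [-0.4, -0.4, -2.5]
grip_width: 0.156
```

{"fn": "drive_tool", "kwargs": {"increments": [0,0.004,0,0,0,0.008,0,0,0,0.012,0,0,0,0.016,0,0,0,0.02,0,0,0,0.024,0,0,0,0.028,0,0,0,0.032,0,0,0,0.036,0,0,0,0.04,0,0,0,0.04,0,0,0,0.04,0,0]}}

```text
t: 6.7
ee_pos: [545.3, 41.7, 202.3]
orientation: [-180.0, 0.0, 73.8]
wrist_force: [-0.1, 0.4, -3.7]
grip_width: 0.157
```

```bash
cat > f.py <<'E'
from h import *
a=np.radians(-16.2);ax=np.array([np.cos(a),np.sin(a),0])
s=env.read_state();print("t",s["t"].round(2),"x",((s["ee_pos"]-[537.5,43.9,0])@ax).round(2),"lat",((s["ee_pos"]-[537.5,43.9,0])@[-ax[1],ax[0],0]).round(2),"z",s["ee_pos"][2].round(2),"F",(s["wrist_force"]@ax).round(2),s["wrist_force"].round(2),"rpy",s["orientation"].round(2),s["wrist_torque"].round(2),s["grip_width"]*85.4)
E
python3 f.py
```

```text
Traceback (most recent call last):
  File "f.py", line 3, in <module>
    s=env.read_state();print("t",s["t"].round(2),"x",((s["ee_pos"]-[537.5,43.9,0])@ax).round(2),"lat",((s["ee_pos"]-[537.5,43.9,0])@[-ax[1],ax[0],0]).round(2),"z",s["ee_pos"][2].round(2),"F",(s["wrist_force"]@ax).round(2),s["wrist_force"].round(2),"rpy",s["orientation"].round(2),s["wrist_torque"].round(2),s["grip_width"]*85.4)
                                 ^^^^^^^^^^^^
AttributeError: 'float' object has no attribute 'round'
```

{"fn": "drive_tool", "kwargs": {"increments": [0,0.003,0,0,0,0.006,0,0,0,0.009,0,0,0,0.012,0,0,0,0.015,0,0,0,0.015,0,0,0,0.015,0,0]}}

```text
t: 7.4
ee_pos: [548.2, 40.9, 202.3]
orientation: [-180.0, -0.0, 73.8]
wrist_force: [-0.1, 0.8, -3.7]
grip_width: 0.157
```

```bash
sed -i 's/s\["t"\].round(2)/round(s["t"],2)/' f.py; python3 f.py
```

```text
t 7.4 x 11.1 lat 0.07 z 202.27 F -0.3 [-0.07  0.82 -3.71] rpy [-179.99   -0.     73.84] [-0.01  0.02 -0.05] 13.44504864934645
```

{"fn": "drive_tool", "kwargs": {"increments": [0,0.003,0,0,0,0.006,0,0,0,0.009,0,0,0,0.012,0,0,0,0.015,0,0,0,0.015,0,0,0,0.015,0,0]}}

```text
t: 8.1
ee_pos: [550.6, 40.2, 202.2]
orientation: [-179.9, 0.0, 73.9]
wrist_force: [-1.9, -0.6, -1.6]
grip_width: 0.155
```

```bash
python3 f.py
```

```text
t 8.1 x 13.66 lat 0.07 z 202.17 F -1.65 [-1.9  -0.61 -1.64] rpy [-1.7995e+02  1.0000e-02  7.3850e+01] [0.2  0.73 0.06] 13.272381161893207
```

{"fn": "drive_tool", "kwargs": {"increments": [0,0.003,0,0,0,0.005,0,0,0,0.008,0,0,0,0.01,0,0,0,0.01,0,0,0,0.01,0,0]}}

```text
t: 8.7
ee_pos: [552.5, 39.6, 202.2]
orientation: [-179.9, 0.0, 73.8]
wrist_force: [-4.9, 1.5, -0.4]
grip_width: 0.156
```

```bash
python3 f.py
```

```text
t 8.7 x 15.61 lat 0.05 z 202.18 F -5.07 [-4.86  1.45 -0.43] rpy [-1.7994e+02  2.0000e-02  7.3850e+01] [0.36 1.36 0.05] 13.341812700076119
```

{"fn": "drive_tool", "kwargs": {"increments": [0,0.003,0,0,0,0.005,0,0,0,0.008,0,0,0,0.01,0,0,0,0.01,0,0,0,0.01,0,0]}}

```text
t: 9.3
ee_pos: [554.1, 39.1, 202.2]
orientation: [-179.9, 0.0, 73.9]
wrist_force: [-6.0, 1.6, 0.8]
grip_width: 0.157
```

```bash
python3 f.py
```

```text
t 9.3 x 17.3 lat 0.04 z 202.19 F -6.21 [-6.    1.61  0.85] rpy [-1.7991e+02  2.0000e-02  7.3850e+01] [ 0.41  1.65 -0.03] 13.381144618080542
```

{"fn": "drive_tool", "kwargs": {"increments": [0,0.003,-0.001,0,0,0.005,-0.002,0,0,0.007,-0.003,0,0,0.007,-0.003,0,0,0.007,-0.003,0]}}

```text
t: 9.8
ee_pos: [554.9, 38.9, 202.3]
orientation: [-179.8, 0.0, 73.9]
wrist_force: [-5.8, 2.0, -2.9]
grip_width: 0.159
```

```bash
python3 f.py
```

```text
t 9.8 x 18.15 lat 0.03 z 202.27 F -6.09 [-5.76  1.97 -2.86] rpy [-1.7984e+02  4.0000e-02  7.3870e+01] [ 0.62  1.8  -0.06] 13.573229192393983
```

{"fn": "drive_tool", "kwargs": {"increments": [0,0.003,0,0,0,0.005,0,0,0,0.007,0,0,0,0.007,0,0,0,0.007,0,0]}}

```text
t: 10.3
ee_pos: [556.1, 38.5, 202.3]
orientation: [-179.8, 0.0, 73.9]
wrist_force: [-8.2, 2.0, -1.5]
grip_width: 0.158
```

```bash
python3 f.py
```

```text
t 10.3 x 19.33 lat -0.0 z 202.26 F -8.41 [-8.17  2.01 -1.48] rpy [-1.7981e+02  4.0000e-02  7.3870e+01] [ 0.67  1.97 -0.01] 13.461692974531635
```

{"fn": "drive_tool", "kwargs": {"increments": [0,0.002,0,0,0,0.004,0,0,0,0.005,0,0,0,0.005,0,0,0,0.005,0,0]}}

```text
t: 10.8
ee_pos: [556.9, 38.3, 202.3]
orientation: [-179.8, 0.0, 73.9]
wrist_force: [-8.3, 2.9, -1.5]
grip_width: 0.156
```

```bash
python3 f.py
```

```text
t 10.8 x 20.21 lat 0.03 z 202.29 F -8.8 [-8.33  2.87 -1.47] rpy [-1.798e+02  5.000e-02  7.388e+01] [0.59 2.16 0.04] 13.343059282353453
```

{"fn": "drive_tool", "kwargs": {"increments": [0,0.002,0,0,0,0.004,0,0,0,0.005,0,0,0,0.005,0,0,0,0.005,0,0]}}

```text
t: 11.3
ee_pos: [557.6, 38.1, 202.3]
orientation: [-179.8, 0.1, 73.9]
wrist_force: [-8.6, 2.3, -0.9]
grip_width: 0.158
```

```bash
python3 f.py
```

```text
t 11.3 x 20.94 lat 0.01 z 202.25 F -8.95 [-8.65  2.31 -0.9 ] rpy [-1.7977e+02  6.0000e-02  7.3880e+01] [ 0.67  2.31 -0.02] 13.472272275649186
```

{"fn": "drive_tool", "kwargs": {"increments": [0,0.002,0,0,0,0.004,0,0,0,0.005,0,0,0,0.005,0,0,0,0.005,0,0]}}

```text
t: 11.8
ee_pos: [557.8, 38.0, 202.3]
orientation: [-179.7, 0.1, 73.9]
wrist_force: [-12.2, 3.2, 1.5]
grip_width: 0.155
```

```bash
python3 f.py
```

```text
t 11.8 x 21.16 lat 0.01 z 202.26 F -12.61 [-12.2    3.22   1.54] rpy [-1.797e+02  8.000e-02  7.389e+01] [ 0.85  3.09 -0.05] 13.197736287660152
```

{"fn": "drive_tool", "kwargs": {"increments": [0,0,-0.003,0,0,0,-0.006,0,0,0,-0.009,0,0,0,-0.012,0,0,0,-0.012,0]}}

```text
t: 12.3
ee_pos: [557.7, 37.8, 203.7]
orientation: [-179.6, 0.1, 73.9]
wrist_force: [-9.6, 2.7, -8.0]
grip_width: 0.154
```

```bash
python3 f.py
```

```text
t 12.3 x 21.09 lat -0.19 z 203.7 F -10.02 [-9.64  2.7  -8.04] rpy [-1.7965e+02  9.0000e-02  7.3890e+01] [ 0.88  2.45 -0.03] 13.160348300359084
```

{"fn": "drive_tool", "kwargs": {"increments": [0,0,-0.003,0,0,0,-0.006,0,0,0,-0.009,0,0,0,-0.01,0,0,0,-0.01,0]}}

```text
t: 12.8
ee_pos: [557.6, 37.7, 205.6]
orientation: [-179.6, 0.1, 73.9]
wrist_force: [-9.3, 3.1, -7.6]
grip_width: 0.157
```

```bash
python3 f.py
```

```text
t 12.8 x 21.08 lat -0.37 z 205.65 F -9.83 [-9.34  3.08 -7.59] rpy [-1.7964e+02  1.1000e-01  7.3880e+01] [ 0.8   2.4  -0.03] 13.37537961866993
```

{"fn": "drive_tool", "kwargs": {"increments": [0,0,-0.004,0,0,0.001,-0.008,0,0,0.001,-0.012,0,0,0.001,-0.016,0,0,0.001,-0.02,0,0,0.001,-0.02,0]}}

```text
t: 13.4
ee_pos: [557.7, 37.5, 209.7]
orientation: [-179.6, 0.1, 73.9]
wrist_force: [-10.3, 3.3, -6.9]
grip_width: 0.156
```

```bash
python3 f.py
```

```text
t 13.4 x 21.15 lat -0.47 z 209.67 F -10.76 [-10.26   3.27  -6.91] rpy [-1.7962e+02  1.2000e-01  7.3880e+01] [ 0.7   2.67 -0.08] 13.315843880339262
```

{"fn": "drive_tool", "kwargs": {"increments": [0,0,-0.005,0,0,0,-0.01,0,0,0,-0.015,0,0,0,-0.02,0,0,0,-0.025,0,0,0,-0.03,0,0,0,-0.03,0]}}

```text
t: 14.1
ee_pos: [557.8, 37.6, 215.8]
orientation: [-179.6, 0.1, 73.9]
wrist_force: [-9.8, 3.8, -6.2]
grip_width: 0.157
```

```bash
python3 f.py
```

```text
t 14.1 x 21.28 lat -0.4 z 215.76 F -10.47 [-9.8   3.82 -6.25] rpy [-1.7964e+02  1.1000e-01  7.3880e+01] [ 0.78  2.6  -0.07] 13.402293770715406
```

{"fn": "drive_tool", "kwargs": {"increments": [0,0,-0.005,0,0,0,-0.01,0,0,0,-0.015,0,0,0,-0.02,0,0,0,-0.025,0,0,0,-0.03,0,0,0,-0.03,0]}}

```text
t: 14.8
ee_pos: [558.0, 37.5, 221.9]
orientation: [-179.7, 0.1, 73.9]
wrist_force: [-9.0, 1.9, -6.6]
grip_width: 0.156
```

```bash
python3 f.py
```

```text
t 14.8 x 21.5 lat -0.42 z 221.85 F -9.2 [-9.03  1.91 -6.57] rpy [-1.7967e+02  1.0000e-01  7.3880e+01] [ 0.7   2.51 -0.07] 13.350518425743482
```

{"fn": "drive_tool", "kwargs": {"increments": [0,0,-0.005,0,0,0,-0.01,0,0,0,-0.015,0,0,0,-0.02,0,0,0,-0.025,0,0,0,-0.025,0,0,0,-0.025,0]}}

```text
t: 15.5
ee_pos: [560.9, 37.2, 228.5]
orientation: [180.0, -0.0, 73.8]
wrist_force: [-0.2, 0.5, -2.5]
grip_width: 0.157
```

```bash
python3 f.py
```

```text
t 15.5 x 24.34 lat 0.08 z 228.46 F -0.36 [-0.24  0.47 -2.49] rpy [ 1.7997e+02 -1.0000e-02  7.3830e+01] [ 0.03 -0.02  0.01] 13.446301130214266
```

Bar free and above the nib. Drawing straight forward.

{"fn": "drive_tool", "kwargs": {"increments": [0,-0.02,-0.003,0,0,-0.05,-0.003,0,0,-0.08,-0.003,0,0,-0.12,-0.003,0,0,-0.16,-0.003,0,0,-0.2,-0.003,0,0,-0.24,-0.003,0,0,-0.27,-0.003,0,0,-0.29,-0.003,0,0,-0.3,-0.003,0]}}

```text
t: 16.5
ee_pos: [502.7, 54.1, 229.0]
orientation: [180.0, -0.0, 73.9]
wrist_force: [-1.2, 0.3, -2.4]
grip_width: 0.154
```

{"fn": "drive_tool", "kwargs": {"increments": [0,-0.03,0,0,0,-0.06,0,0,0,-0.1,0,0,0,-0.14,0,0,0,-0.18,0,0,0,-0.21,0,0,0,-0.23,0,0,0,-0.23,0,0]}}

```text
t: 17.3
ee_pos: [458.5, 66.9, 229.0]
orientation: [180.0, 0.0, 73.9]
wrist_force: [0.7, 0.5, -3.3]
grip_width: 0.151
```

```bash
python3 f.py
python3 - <<'E'
from h import *
inc([456,-150,228],73.8)
im=imaging.read_camera("scene")[:,:,::-1][150:370,190:480];cv2.imwrite("pics/s2.png",cv2.resize(im,None,fx=2.7,fy=2.7))
E
```

```text
t 17.3 x -82.34 lat 0.06 z 229.04 F 0.53 [ 0.71  0.54 -3.29] rpy [179.99   0.    73.87] [ 0.   -0.02  0.  ] 12.914373147031508
t 17.3 pos [458.5  66.9 229. ] rpy [179.99   0.    73.87] -> inc [-1.0453  0.2897  0.0053] 0.002
```

View pics/s2.png

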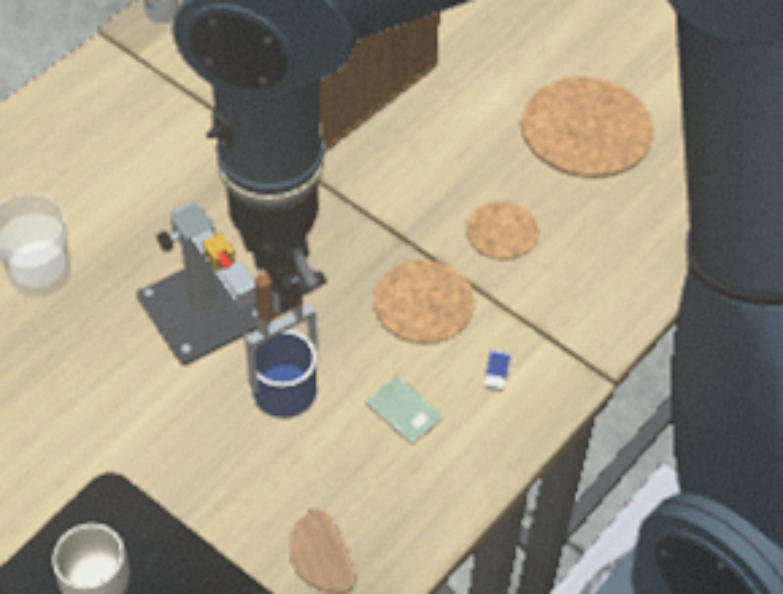

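The can is off the hook and hanging upright, with cup, jar and tile undisturbed. Moving over the mat.

{"fn": "drive_tool", "kwargs": {"increments": [-0.05,0.015,0,0,-0.15,0.04,0,0,-0.25,0.07,0,0,-0.35,0.1,0,0,-0.45,0.125,0,0,-0.55,0.15,0,0,-0.65,0.18,0,0,-0.75,0.21,0,0,-0.85,0.235,0,0,-0.95,0.265,0,0,-1,0.28,0,0,-1,0.28,0,0]}}

```text
t: 18.55
ee_pos: [456.7, -142.8, 228.7]
orientation: [-180.0, 0.0, 73.7]
wrist_force: [1.0, 1.3, -2.9]
grip_width: 0.155
```

```bash
python3 f.py
python3 - <<'E'
from h import *
inc([456,-150,165],73.8)
for n in("scene","side"):
    im=imaging.read_camera(n)[:,:,::-1];cv2.imwrite(f"pics/{n}3.png",im)
    hsv=cv2.cvtColor(im,cv2.COLOR_BGR2HSV)
    m=cv2.inRange(hsv,(108,110,20),(128,255,200)) 
    k,l,st,ce=cv2.connectedComponentsWithStats(m)
    for i in np.argsort(-st[1:,4])[:3]+1: print(n,st[i],ce[i])
E
```

```text
t 18.55 x -25.46 lat -201.8 z 228.67 F 0.56 [ 0.97  1.34 -2.92] rpy [-1.7998e+02  2.0000e-02  7.3660e+01] [ 0.07 -0.02  0.05] 13.21071055644319
t 18.55 pos [ 456.7 -142.8  228.7] rpy [-1.7998e+02  2.0000e-02  7.3660e+01] -> inc [-0.0355  0.0066  0.3184] -0.005
scene [590  67  18   9  72] [599.02777778  71.30555556]
scene [371 281   7   8  47] [374.17021277 284.46808511]
scene [342 239  10   3  19] [346.47368421 240.42105263]
side [383 272   6   5  19] [385.52631579 274.10526316]
side [232 139   4   2   7] [233.28571429 139.42857143]
side [231 144   4   2   6] [232.5        144.33333333]
```

{"fn": "drive_tool", "kwargs": {"increments": [-0.03,0.006,0.02,0,-0.035,0.006,0.06,0,-0.035,0.006,0.1,0,-0.035,0.006,0.14,0,-0.035,0.006,0.18,0,-0.035,0.006,0.22,0,-0.035,0.006,0.25,0,-0.035,0.006,0.27,0,-0.035,0.006,0.28,0,-0.035,0.006,0.28,0,-0.035,0.006,0.28,0]}}

```text
t: 19.75
ee_pos: [456.4, -148.0, 173.1]
orientation: [180.0, -0.0, 73.8]
wrist_force: [-0.3, 0.5, -3.1]
grip_width: 0.157
```

```bash
python3 f.py
python3 - <<'E'
from h import *
inc([456,-150,163],73.8)
o=[cv2.resize(imaging.read_camera(n)[:,:,::-1][y:y+100,x:x+100],(400,400),interpolation=2) for n,x,y in(("scene",295,205),("side",295,215))]
cv2.imwrite("pics/p1.png",np.hstack(o))
E
```

```text
t 19.75 x -24.37 lat -206.94 z 173.1 F -0.46 [-0.33  0.5  -3.09] rpy [179.98  -0.    73.84] [-0.01 -0.03  0.04] 13.445516162459393
t 19.75 pos [ 456.4 -148.   173.1] rpy [179.98  -0.    73.84] -> inc [-0.01    0.001   0.0505] 0.001
```

View pics/p1.png

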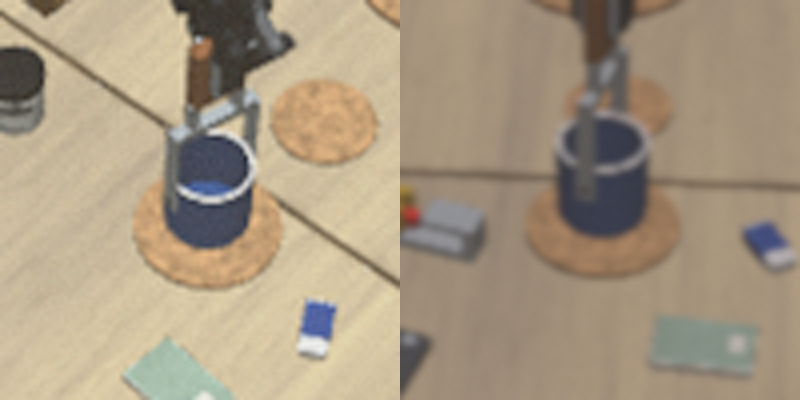

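The can is centred over the mat in both views, about 10 mm above it. Lowering slowly.

{"fn": "drive_tool", "kwargs": {"increments": [-0.01,0,0.008,0,-0.01,0,0.016,0,-0.01,0,0.024,0,-0.01,0,0.032,0,-0.01,0,0.04,0,-0.01,0,0.04,0,-0.01,0,0.04,0]}}

```text
t: 20.55
ee_pos: [455.6, -149.9, 164.8]
orientation: [-180.0, -0.0, 73.8]
wrist_force: [-0.5, 0.3, -3.7]
grip_width: 0.155
```

{"fn": "drive_tool", "kwargs": {"increments": [0,0,0.003,0,0,0,0.006,0,0,0,0.009,0,0,0,0.01,0,0,0,0.01,0]}}

```text
t: 21.05
ee_pos: [455.6, -149.9, 162.8]
orientation: [-180.0, -0.0, 73.8]
wrist_force: [0.7, -0.1, -3.1]
grip_width: 0.156
```

{"fn": "drive_tool", "kwargs": {"increments": [0,0,0.002,0,0,0,0.004,0,0,0,0.005,0,0,0,0.005,0]}}

```text
t: 21.45
ee_pos: [456.0, -150.0, 162.5]
orientation: [179.9, 0.0, 73.8]
wrist_force: [-1.1, 0.1, 6.0]
grip_width: 0.158
```

Base meets the mat (Fz went from -3 to +6 N). Releasing.

{"fn": "drive_tool", "kwargs": {"increments": [0,0,0,0,0,0,0,0,0,0,0,0,0,0,0,0], "jaw": 45}}

```text
t: 21.85
ee_pos: [455.7, -149.9, 161.9]
orientation: [180.0, -0.0, 73.8]
wrist_force: [0.2, 0.1, -0.4]
grip_width: 0.525
```

{"fn": "drive_tool", "kwargs": {"increments": [0,0,-0.05,0,0,0,-0.12,0,0,0,-0.2,0,0,0,-0.3,0,0,0,-0.4,0,0,0,-0.5,0,0,0,-0.6,0,0,0,-0.65,0,0,0,-0.65,0,0,0,-0.65,0]}}

```text
t: 22.85
ee_pos: [455.3, -149.9, 291.5]
orientation: [-180.0, 0.0, 73.8]
wrist_force: [0.0, 0.3, 0.5]
grip_width: 0.526
```

```bash
python3 f.py
python3 - <<'E'
from h import *
o=[cv2.resize(imaging.read_camera(n)[:,:,::-1][y:y+130,x:x+130],(400,400),interpolation=2) for n,x,y in(("scene",270,190),("side",265,200))]
cv2.imwrite("pics/p2.png",np.hstack(o))
E
```

```text
t 22.85 x -24.82 lat -209.02 z 291.48 F -0.07 [0.01 0.3  0.5 ] rpy [-179.97    0.     73.84] [ 0.01  0.04 -0.01] 44.91684074526732
```

View pics/p2.png

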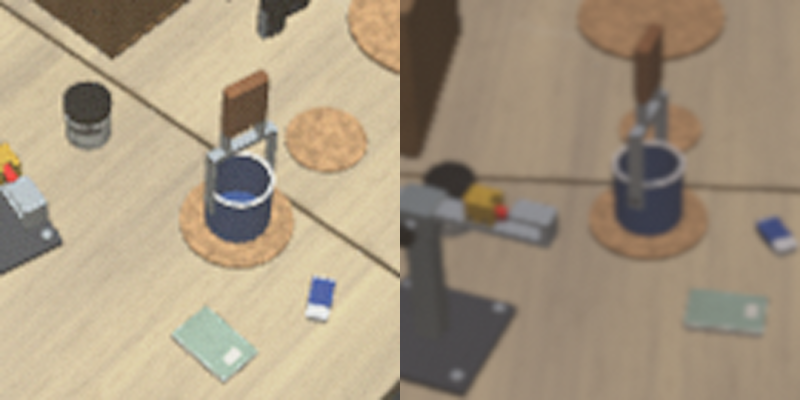

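The can stands upright and central on the mat, the tool is 45 mm above the handle, and the bystanders have not moved. Handing in.

```bash
python3 -c "
from cell import order
print(order.job_done())"
```

```text
the job is handed in; nothing more can be done
None
```

The can is off the hook and standing upright on the 110 mm cork mat. I handed the job in at about 23 s of the 72 s allowed.

- **Push back:** I gripped the handle and pushed the bar back. The keeper was felt at about 13 mm, with force rising to about 9 N, then the rigid stop at about 21 mm with about 12.6 N.
- **Lift:** I lifted along the shoulder about 26 mm. The highest reading between moves was about 13 N at the wrist, well under the 26 N limit. Forces within moves were not sampled.
- **Draw-off and placing:** I drew the can forward about 105 mm, clear of the hook. I set it down slowly; the wrist read about 6 N upward at contact.
- **Last checks:** Both fixed cameras show the can near the middle of the mat. The gripper is about 1 mm from the mat centre I measured. The jar and tile look unmoved. The cup was outside the last pictures, but it was still in its place in the one taken just after the can came off the hook. The gripper is open and clear of everything, reading under 1 N.
- **Disagreements:** The cameras disagreed by 2–8 mm on the stand's position, partly because the arm was still settling during the first wrist picture. A second wrist picture agreed with my handle estimate to within 2 mm. The mat measured 104–106 mm across rather than 110 mm, but the other two mats measured about 75 and 151 mm, so it was clearly the right one.

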